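# Pick the softest heel spring on the fitting stand

## Robot

A 6-joint arm with a two-finger parallel gripper is mounted at the origin on the work surface. World frame = base frame: x ahead of the robot, y to its left, z up, the work surface at z = 0. Lengths are in m, angles in rad, forces in N, time in s.
With the tool pointing down it reaches from about 0.275 to 1 m from the base axis. Payload 8.4 kg.
Tool frame: the origin (TCP) lies midway between the tips of the shut fingers; the grasp point (between the pads) lies bot.pinch_z behind it (bot.pinch_z is the distance from the TCP to the grasp point, in m); z points along the fingers, y is the line along which they close (so a half turn about z gives the same grasp; the last joint's range is limited). The gripper opens to 85 mm and grips with 20 to 120 N. Pads are 22 mm wide; open, the fingers measure 114 mm over their backs; the gripper's body (76 mm by 85 mm) begins 54 mm behind the grasp point. The pads swing forward as they close: fully open they stand 13 mm farther back than shut.
Start: joints at [-1.258, 0.353, 1.633, -0, 1.155, -0.002], TCP at [0.194, -0.594, 0.203] pointing down, gripper open.
Joint ranges: [-2.63, 2.63], [-0.92, 2.1], [0.06, 2.66], [-1.3, 4.44], [0, 2.69], [-3.02, 3.02]. Speed limits (rad/s): [2.22, 2.22, 2.79, 3.14, 3.14, 3.14].

## Interface

Orientations are given as a rotation vector (axis times angle).
In Python, from station import bot gives the robot as it stands. The module is installed in compiled form; this text tells all that it offers. Calls block until the motion is done:
- bot.movep(position, orientation): joint-space move of the TCP to a pose.
- bot.move_linear(position, frame=None, v=0.15, threshold=None): straight line of the TCP; frame=None keeps the orientation; v is the mean speed in m/s. With threshold (N) it stops when the force on the tool has changed by that much, and returns True; else False.
- bot.set_joints(angles): joint-space move.
- bot.gripper_to(opening, f_grip=None): finger opening in m; f_grip is the grip in N (None keeps the last); returns when the fingers have stopped.
- bot.pause(seconds).
- bot.ik(position, orientation): joint angles nearest the present ones, or None.
- bot.read_camera(name): name is "scene" or "top"; returns the picture (480x640x3 uint8, red, green, blue); there is no depth.
- bot.calibration(name): a dict with "K" (3x3 intrinsics, pixels), "T" (4x4, takes a point from camera to world coordinates). Camera axes: x right, y up, looking along -z (the intrinsics and any distortion apply to the point x, -y, -z); pixel columns grow to the right and rows downward; lengths in m; the calibration is good to about 2 mm. A picture is of the moment at which its call begins. calibration takes no time and is no camera call.
A pose or a line that the arm cannot do raises bot.Unreachable and nothing moves.
- bot.close_job(): hands the job in; it is judged then, once.
Readings, each from a call of its own:
- bot.current_time_s(): time.
- bot.current_qpos(): joint angles.
- bot.current_joint_velocities(): joint speeds.
- bot.current_effort(): joint torques, N m.
- bot.current_tcp_pos(): TCP position.
- bot.current_orientation(): TCP orientation.
- bot.current_ft_force(): force on the tool from outside, world axes, zero at the start.
- bot.current_moment(): the same for the moment, N m.
- bot.current_width(): finger opening in m.
- bot.current_grip_force(): force on a finger pad.
Only numpy, scipy, OpenCV 4.12 (cv2) and the standard library are available. Lean on these libraries where they do the work, as an engineer would, in place of code of your own. Each camera call takes 0.05 s, during which the arm holds its last target. There are 200 camera calls.

## Task

Going along the fitting stand from the robot's left to its right, press each of the three sprung heel pads with the fingertips to feel how easily it gives. Then push the orange tag of the softest one down flat to mark it for the shoes, and leave the other two tags standing. Only press and push: pick nothing up, and leave the other things where they are.

Things in the scene. Friction and masses are not known exactly. Their poses are not given: they have to be found in the camera images.
- stand: the fitting stand, fixed to the bench: a wooden board 210 x 420 x 18 mm with three aluminium plates; origin at its underside's centre; x points away from the robot, y along the row to the robot's left. Places at y = +130 (left), 0, -130 mm (right); each has at x = +30 mm a heel pad on a coil spring in a steel cup, and at x = -95 to -47 mm, on the robot's side, a grey block with an orange tag
- pad_left (a point): centre of the left pad's top at rest, 92 mm above the bench (fixed: does not follow the pad): a tan seat on a black rubber heel, 58 mm wide along the row, 56 mm long. Pressed, it sinks straight down, 22 mm at most, and springs back. The springs, dealt to the places at random, have 0.25 to 1.1 N per mm, the softest at most half the next
- tag_left (a joint): angle of the left tag, rad: 0 standing at 35 degrees above level (it starts between 0 and 0.08), 0.61 flat on its block. A stiff hinge: 2 to 3 N downward near the free edge moves it, and it stays where it is left
- tag_left_edge (a point): middle of the left tag's free upper edge, moving with it: a slick orange plate 43 mm from hinge to edge, 46 mm wide, 4 mm thick. Hinge along the stand's y at the tag's lower edge, at x = -90 mm on the stand, 58 mm above the bench. Standing, it leans away from the robot, its edge about 35 mm beyond and 25 mm above the hinge; pushed down it lies flat, upper face 60 mm above the bench
- pad_middle (a point): centre of the middle pad's top at rest, 92 mm above the bench (fixed: does not follow the pad): a tan seat on a black rubber heel, 58 mm wide along the row, 56 mm long. Pressed, it sinks straight down, 22 mm at most, and springs back. The springs, dealt to the places at random, have 0.25 to 1.1 N per mm, the softest at most half the next
- tag_middle (a joint): angle of the middle tag, rad: 0 standing at 35 degrees above level (it starts between 0 and 0.08), 0.61 flat on its block. A stiff hinge: 2 to 3 N downward near the free edge moves it, and it stays where it is left
- tag_middle_edge (a point): middle of the middle tag's free upper edge, moving with it: a slick orange plate 43 mm from hinge to edge, 46 mm wide, 4 mm thick. Hinge along the stand's y at the tag's lower edge, at x = -90 mm on the stand, 58 mm above the bench. Standing, it leans away from the robot, its edge about 35 mm beyond and 25 mm above the hinge; pushed down it lies flat, upper face 60 mm above the bench
- pad_right (a point): centre of the right pad's top at rest, 92 mm above the bench (fixed: does not follow the pad): a tan seat on a black rubber heel, 58 mm wide along the row, 56 mm long. Pressed, it sinks straight down, 22 mm at most, and springs back. The springs, dealt to the places at random, have 0.25 to 1.1 N per mm, the softest at most half the next
- tag_right (a joint): angle of the right tag, rad: 0 standing at 35 degrees above level (it starts between 0 and 0.08), 0.61 flat on its block. A stiff hinge: 2 to 3 N downward near the free edge moves it, and it stays where it is left
- tag_right_edge (a point): middle of the right tag's free upper edge, moving with it: a slick orange plate 43 mm from hinge to edge, 46 mm wide, 4 mm thick. Hinge along the stand's y at the tag's lower edge, at x = -90 mm on the stand, 58 mm above the bench. Standing, it leans away from the robot, its edge about 35 mm beyond and 25 mm above the hinge; pushed down it lies flat, upper face 60 mm above the bench
- heel_1 (a joint): how far sprung heel no. 1 is pressed down, m: 0 at rest, 0.022 at its stop. The three heels look alike and change places from run to run: the number does not say at which place it stands; its value grows when the pad at that place is pressed
- heel_2 (a joint): how far sprung heel no. 2 is pressed down, m: 0 at rest, 0.022 at its stop. The three heels look alike and change places from run to run: the number does not say at which place it stands; its value grows when the pad at that place is pressed
- heel_3 (a joint): how far sprung heel no. 3 is pressed down, m: 0 at rest, 0.022 at its stop. The three heels look alike and change places from run to run: the number does not say at which place it stands; its value grows when the pad at that place is pressed
- shoe_left: bystander: a black platform mule, 250 x 92 mm, 88 mm high, loose on the bench at the robot's left; origin under its middle
- shoe_right: bystander: its twin, loose on the bench at the robot's right; origin under its middle
- brooch: bystander: a silver rose brooch, about 42 mm across, 18 mm high, lying loose between two of the heel pads; origin at its underside
- spool: bystander: an orange thread spool, 28 mm across, 40 mm tall, standing loose between the other two heel pads; origin at its underside
- bottle: bystander: a pale translucent bottle, 62 mm across, 190 mm tall, loose at the near left; origin at its underside
- hammer: bystander: a hammer lying loose at the near right; origin below its middle
- pin_bowl: bystander: a white bowl, 84 mm across, 35 mm high, loose at the near left, beside the bottle; origin at its underside

How it is judged:
On the way, in this order (a step that is already met when the one before it is completed fails the run):
1. the left heel pad is pressed with the fingers, 3 mm or more (((horizontal distance between heel_1 and pad_left below 0.03 m and value of joint heel_1 above 0.003 m and contact force between the fingers and heel_1 above 0.3 N) or (horizontal distance between heel_2 and pad_left below 0.03 m and value of joint heel_2 above 0.003 m and contact force between the fingers and heel_2 above 0.3 N) or (horizontal distance between heel_3 and pad_left below 0.03 m and value of joint heel_3 above 0.003 m and contact force between the fingers and heel_3 above 0.3 N))), for 0.1 s.
2. the middle heel pad is pressed with the fingers, 3 mm or more (((horizontal distance between heel_1 and pad_middle below 0.03 m and value of joint heel_1 above 0.003 m and contact force between the fingers and heel_1 above 0.3 N) or (horizontal distance between heel_2 and pad_middle below 0.03 m and value of joint heel_2 above 0.003 m and contact force between the fingers and heel_2 above 0.3 N) or (horizontal distance between heel_3 and pad_middle below 0.03 m and value of joint heel_3 above 0.003 m and contact force between the fingers and heel_3 above 0.3 N))), for 0.1 s.
3. the right heel pad is pressed with the fingers, 3 mm or more (((horizontal distance between heel_1 and pad_right below 0.03 m and value of joint heel_1 above 0.003 m and contact force between the fingers and heel_1 above 0.3 N) or (horizontal distance between heel_2 and pad_right below 0.03 m and value of joint heel_2 above 0.003 m and contact force between the fingers and heel_2 above 0.3 N) or (horizontal distance between heel_3 and pad_right below 0.03 m and value of joint heel_3 above 0.003 m and contact force between the fingers and heel_3 above 0.3 N))), for 0.1 s.
4. the tag of the softest heel is pushed down, the two others standing (((horizontal distance between heel_2 and pad_left below 0.03 m and value of joint tag_left above 0.46 rad and value of joint each of tag_middle, tag_right below 0.2 rad) or (horizontal distance between heel_2 and pad_middle below 0.03 m and value of joint tag_middle above 0.46 rad and value of joint each of tag_left, tag_right below 0.2 rad) or (horizontal distance between heel_2 and pad_right below 0.03 m and value of joint tag_right above 0.46 rad and value of joint each of tag_left, tag_middle below 0.2 rad))), for 0.1 s.
At the end, for the whole second after the job is handed in: the tag of the softest heel lies flat (within about 8 degrees), the two others still stand (pushed by less than 0.2 rad), all pads are back up and no bystander has moved by 20 mm or more (((horizontal distance between heel_2 and pad_left below 0.03 m and value of joint tag_left above 0.46 rad and value of joint each of tag_middle, tag_right below 0.2 rad) or (horizontal distance between heel_2 and pad_middle below 0.03 m and value of joint tag_middle above 0.46 rad and value of joint each of tag_left, tag_right below 0.2 rad) or (horizontal distance between heel_2 and pad_right below 0.03 m and value of joint tag_right above 0.46 rad and value of joint each of tag_left, tag_middle below 0.2 rad)) and value of joint each of heel_1, heel_2, heel_3 below 0.002 m and distance of each of shoe_left, shoe_right, brooch, spool, bottle, hammer, pin_bowl from where it was at the start of the episode below 0.02 m); the robot touches nothing.
It fails at once if a heel pad is pulled up by more than 5 mm (value of joint any of heel_1, heel_2, heel_3 below -0.005 m).
It fails at once if a tag is pulled up and back (value of joint any of tag_left, tag_middle, tag_right below -0.2 rad).
It fails at once if a bystander is picked up, knocked over or pushed away (distance of any of shoe_left, shoe_right, brooch, spool, bottle, hammer, pin_bowl from where it was at the start of the episode above 0.03 m).
It also fails if it takes over 51 s, if anything falls off the work surface, if the arm or the gripper's body presses on something with over 40 N, if the wrist force passes 120 N, or if a joint passes its speed limit or range.

## Working session

There is one attempt and no reset: what is moved stays moved. The work goes in short steps, each a Python script; the robot and the scene stay as the last script left them, time stands still between calls to the robot, and variables do not carry over. Pictures are saved under pics/ and viewed, at most 10 in all, crops included, and the job is handed in when it is done.

```bash
mkdir -p pics; python3 - <<'E'
from station import bot
import cv2,numpy as np
np.set_printoptions(precision=4,suppress=True)
for n in("scene","top"):
    cv2.imwrite(f"pics/{n}0.png",bot.read_camera(n)[:,:,::-1]); c=bot.calibration(n); print(n,c)
print(bot.current_orientation(),bot.current_ft_force(),bot.current_time_s(),bot.pinch_z)
E
```

```text
scene {'K': array([[439.2814,   0.    , 320.8964],
       [  0.    , 439.2814, 239.1615],
       [  0.    ,   0.    ,   1.    ]]), 'T': array([[-0.0008, -0.7417,  0.6707,  1.1831],
       [ 1.    , -0.0029, -0.002 ,  0.0063],
       [ 0.0034,  0.6707,  0.7417,  0.8865],
       [ 0.    ,  0.    ,  0.    ,  1.    ]])}
top {'K': array([[594.6215,   0.    , 317.9519],
       [  0.    , 594.6215, 247.2889],
       [  0.    ,   0.    ,   1.    ]]), 'T': array([[ 0.0029,  0.9869, -0.1613,  0.2281],
       [-1.    ,  0.0028, -0.0011,  0.0101],
       [-0.0006,  0.1613,  0.9869,  1.7619],
       [ 0.    ,  0.    ,  0.    ,  1.    ]])}
[-3.1015 -0.4923  0.0003] [ 0.0646  0.6923 -0.0674] 0.1 0.0187
```

View pics/scene0.png

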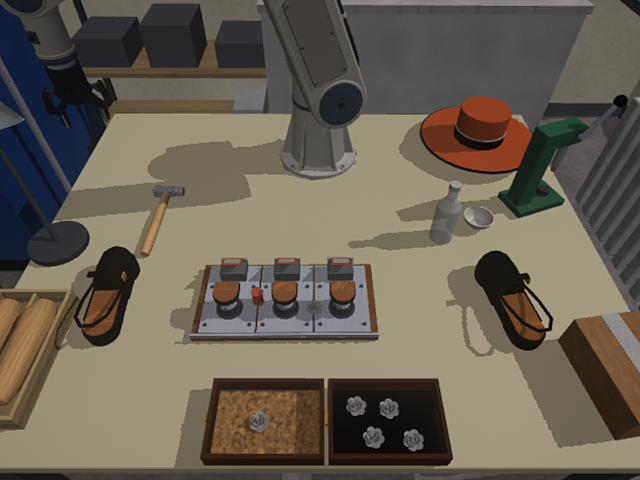

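View pics/top0.png

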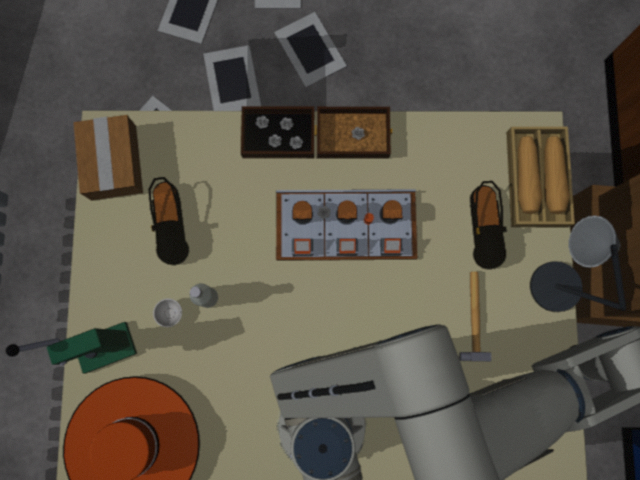

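The scene view shows the pads' tops at about (343,287), (285,287) and (227,289) for left, middle and right, with the tags behind them at row 262. The top view has the pads at (302,211), (347,211) and (392,210), and the tags at row 246. The spool lies between middle and right, the brooch between left and middle. Next I'll enlarge both and measure.

```bash
python3 - <<'E'
import cv2,numpy as np
a=cv2.imread("pics/scene0.png")[250:345,185:385]; b=cv2.imread("pics/top0.png")[185:265,267:427]
a=cv2.resize(a,None,fx=4,fy=4,interpolation=cv2.INTER_CUBIC)[:300]
b=cv2.resize(b,None,fx=3.75,fy=3.75,interpolation=cv2.INTER_CUBIC)
c=np.zeros((600,800,3),np.uint8); c[:300]=a; c[300:,:600]=b
cv2.imwrite("pics/crop1.png",c)
E
```

```text
(no output)
```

View pics/crop1.png

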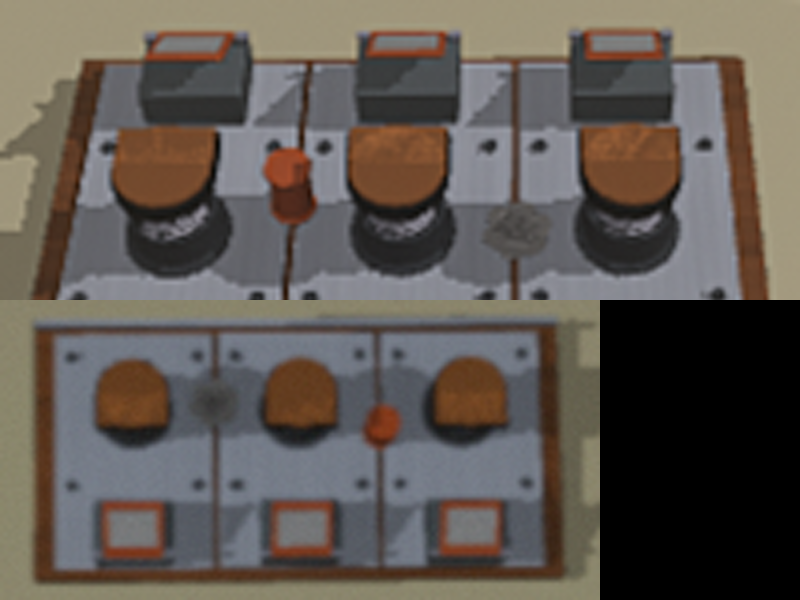

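The crop shows clear pad seats (flat side to the robot) and tag frames, so I'll triangulate the pad centres, the tag edges and the board corners.

```bash
cat > geo.py <<'E'
import numpy as np
from station import bot
def ray(n,u,v):
    c=bot.calibration(n); K,T=c["K"],c["T"]
    d=T[:3,:3]@np.array([(u-K[0,2])/K[0,0],-(v-K[1,2])/K[1,1],-1.]); return T[:3,3],d/np.linalg.norm(d)
def tri(s,t):
    A=[];b=[]
    for n,p in(("scene",s),("top",t)):
        o,d=ray(n,*p); P=np.eye(3)-np.outer(d,d); A.append(P); b.append(P@o)
    A=np.vstack(A);b=np.hstack(b); x=np.linalg.lstsq(A,b,rcond=None)[0]
    return x,np.linalg.norm(A@x-b)
def at_z(n,u,v,z):
    o,d=ray(n,u,v); return o+d*(z-o[2])/d[2]
def proj(n,p):
    c=bot.calibration(n); q=np.linalg.inv(c["T"])@np.append(p,1); K=c["K"]
    return np.array([K[0,0]*q[0]/-q[2]+K[0,2],K[1,1]*-q[1]/-q[2]+K[1,2]])
E
python3 - <<'E'
from geo import *
np.set_printoptions(precision=4,suppress=True)
S=lambda u,v:(185+(u-1.5)/4,250+(v-1.5)/4)
Tt=lambda u,v:(267+(u-1.4)/3.75,185+(v-300-1.4)/3.75)
for n,s,t in [("edgeL",(624,57),(133,503)),("edgeM",(403,54),(301,503)),("edgeR",(184,59),(472,503)),
 ("hingeL",(622,32),(133,555)),("hingeM",(406,33),(301,555)),("hingeR",(190,34),(472,555)),
 ("tipL",(630,200),(132,361)),("tipM",(399,200),(300,359)),("tipR",(166,200),(470,358)),
 ("backL",(630,128),(132,425)),("backM",(397,128),(300,425)),("backR",(165,128),(470,425)),
 ("cornNL",(742,58),(36,578)),("cornNR",(84,60),(564,577))]: print(n,*tri(S(*s),Tt(*t)))
for t in[(36,578),(564,577),(37,330),(556,328)]: print("corner",at_z("top",*Tt(*t),.018))
E
```

```text
edgeL [0.5285 0.0565 0.0755] 0.0017034444251259663
edgeM [ 0.5286 -0.0733  0.0779] 0.002968893314790579
edgeR [ 0.5297 -0.204   0.074 ] 0.0016622603408566132
hingeL [0.4914 0.057  0.054 ] 0.001466082383839162
hingeM [ 0.4921 -0.0746  0.0533] 0.003371173689403801
hingeR [ 0.4928 -0.2073  0.0526] 0.003501640048605484
tipL [0.6377 0.057  0.0867] 0.0028332898506864615
tipM [ 0.6393 -0.0707  0.0885] 0.0002983822069056157
tipR [ 0.64   -0.1995  0.0889] 0.002714870897629405
backL [0.5877 0.0576 0.085 ] 0.0014426459033972988
backM [ 0.5882 -0.0727  0.0852] 0.0033371707502563176
backR [ 0.5888 -0.2035  0.0854] 0.003598676066970249
cornNL [0.479  0.1351 0.0135] 0.0011294581109197652
cornNR [ 0.4814 -0.2835  0.0126] 0.0015464429187868154
corner [0.4784 0.1355 0.018 ]
corner [ 0.4804 -0.2816  0.018 ]
corner [0.68   0.1376 0.018 ]
corner [ 0.6828 -0.28    0.018 ]
```

Measured against the text: stand centre ≈ (0.581, -0.0725), yaw ≈ 0.005. Pad spacing comes out at 130 mm, pad height at 87–92 mm, the hinge 121 mm before the pad centre and the tag edge 37 mm beyond the hinge. All of these fit. Now pressing the pads from left to right, with a force reading at two depths.

```bash
cat >> geo.py <<'E'
YAW=0.005; C=np.array([0.5815,-0.0725])
DOWN=np.array([np.pi,0,0])
def W(x,y,z):
    c,s=np.cos(YAW),np.sin(YAW); return [C[0]+c*x-s*y, C[1]+s*x+c*y, z]
def fz(n=10):
    r=[]
    for _ in range(n): r.append(bot.current_ft_force()); bot.pause(0.01)
    return np.mean(r,0)
E
python3 - <<'E'
from geo import *
np.set_printoptions(precision=3,suppress=True)
bot.gripper_to(0)
for n,y in(("L",.13),("M",0),("R",-.13)):
    bot.movep(W(.03,y,.20 if n=="L" else .125),DOWN)
    if n=="L": bot.move_linear(W(.03,y,.110),v=.1)
    else: bot.move_linear(W(.03,y,.110),v=.1)
    bot.pause(.3); f0=fz()
    for z in(.084,.080,.076):
        bot.move_linear(W(.03,y,z),v=.05); bot.pause(.3); print(n,z,bot.current_tcp_pos(),fz()-f0)
    bot.move_linear(W(.03,y,.125),v=.1)
print(bot.current_time_s())
E
```

```text
L 0.084 [0.611 0.058 0.084] [-0.305 -0.012  0.177]
L 0.08 [0.611 0.058 0.08 ] [-0.149 -0.008  0.103]
L 0.076 [0.611 0.058 0.076] [-0.198 -0.144  0.124]
M 0.084 [ 0.612 -0.072  0.084] [-0.043 -0.553 -0.019]
M 0.08 [ 0.612 -0.072  0.08 ] [-0.062 -0.276  0.007]
M 0.076 [ 0.612 -0.072  0.076] [-0.003 -0.175  0.028]
R 0.084 [ 0.612 -0.202  0.084] [-0.186 -0.104 -0.157]
R 0.08 [ 0.612 -0.202  0.08 ] [-0.082 -0.433 -0.38 ]
R 0.076 [ 0.612 -0.202  0.076] [-0.044 -0.363 -0.14 ]
16.4417
```

No force on any pad, so the fingertips never touched. I'll check the finger width and look.

```bash
python3 - <<'E'
from geo import *
import cv2
print(bot.current_width(),bot.current_tcp_pos(),bot.current_time_s())
a=bot.read_camera("scene")[:,:,::-1]; cv2.imwrite("pics/s2.png",cv2.resize(a[150:345,140:400],None,fx=3,fy=3,interpolation=cv2.INTER_CUBIC))
print(proj("scene",bot.current_tcp_pos()),proj("scene",W(.03,-.13,.092)))
E
```

```text
0.00022431901793510886 [ 0.61192144 -0.20229028  0.12488168] 16.4417
[223.28923801 279.31831515] [225.54948925 288.33337572]
```

View pics/s2.png

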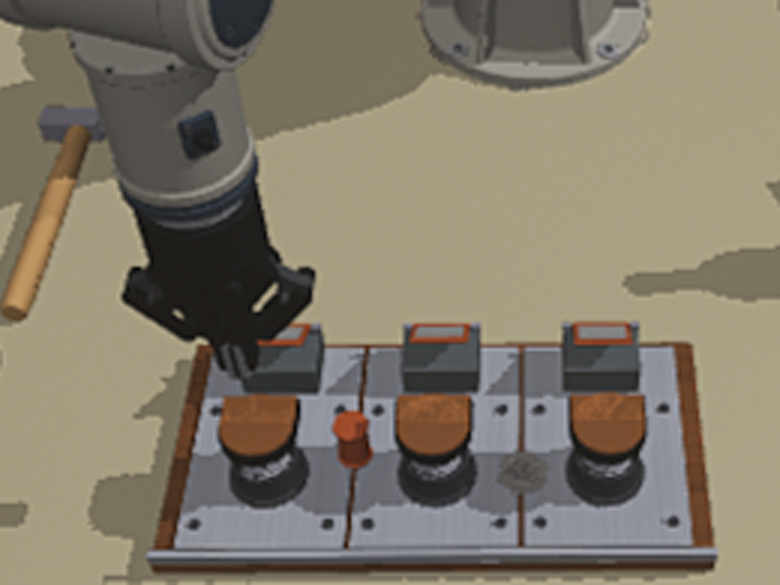

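The tip sits about 3–4 px (about 8 mm) above or nearer the robot than the TCP projects, so the fingertip seems to be higher than assumed or farther back. I'll go to the left pad again, approach under force guard, and look while touching.

```bash
python3 - <<'E'
from geo import *
import cv2
np.set_printoptions(precision=3,suppress=True)
bot.movep(W(.03,.13,.125),DOWN); bot.move_linear(W(.03,.13,.100),v=.15); bot.pause(.1); f0=fz(5)
h=bot.move_linear(W(.03,.13,.068),v=.04,threshold=2.0)
print(h,bot.current_tcp_pos(),fz(5)-f0,bot.current_effort(),bot.current_time_s())
a=bot.read_camera("scene")[:,:,::-1]; b=bot.read_camera("top")[:,:,::-1]
a=cv2.resize(a[230:330,270:400],None,fx=5,fy=5,interpolation=cv2.INTER_CUBIC)
cv2.imwrite("pics/s3.png",a)
print(proj("scene",bot.current_tcp_pos()),proj("scene",W(.03,.13,.092)))
E
```

```text
False [0.611 0.058 0.068] [-0.639 -0.103  0.622] [  0.003 -63.059 -27.632   0.      0.004  -0.   ] 18.9583
[342.633 294.432] [343.044 288.166]
```

View pics/s3.png

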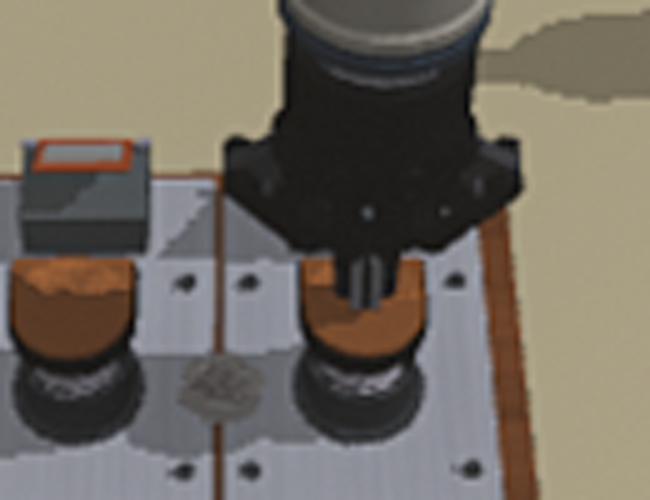

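The tip (343.6, 291) is over the pad, and the pad looks undepressed (its rim is level with the middle one's). Force is just starting at 0.6 N, so contact appears to begin at a reported z of about 0.068–0.07, and the actual fingertip is higher than reported. I'll go on down in guarded steps.

```bash
python3 - <<'E'
from geo import *
import cv2
np.set_printoptions(precision=3,suppress=True)
print(bot.current_ft_force(),bot.current_tcp_pos())
for z in(.064,.060,.056):
    h=bot.move_linear(W(.03,.13,z),v=.05,threshold=6); bot.pause(.15); print(z,h,bot.current_tcp_pos(),fz(8),bot.current_time_s())
    if h: break
a=bot.read_camera("scene")[:,:,::-1]
a=cv2.resize(a[230:330,270:400],None,fx=5,fy=5,interpolation=cv2.INTER_CUBIC)
cv2.imwrite("pics/s4.png",a)
E
```

```text
[-1.051 -0.345  0.316] [0.611 0.058 0.068]
0.064 False [0.611 0.058 0.064] [ 0.193 -0.171  0.139] 19.525
0.06 False [0.611 0.058 0.06 ] [-0.166 -0.063  1.11 ] 19.9917
0.056 False [0.611 0.058 0.056] [0.448 0.112 2.548] 20.4583
```

View pics/s4.png

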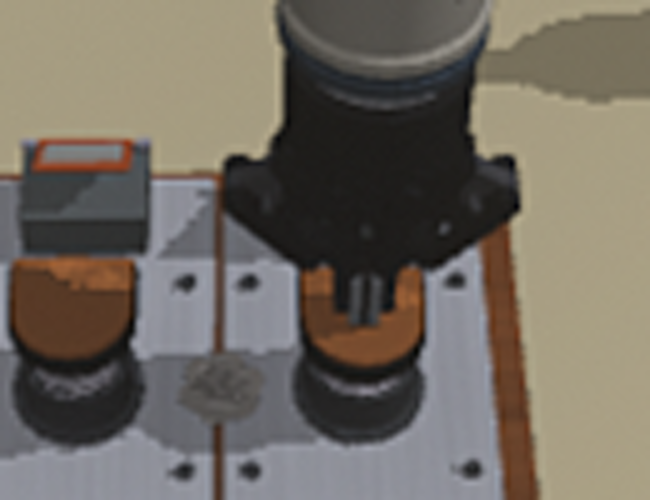

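Now the left pad is clearly depressed (rim lower by about 7 crop px, roughly 6 mm). Contact comes at a reported z of about 0.062 and the slope is about 0.36 N/mm. Finishing the left pad, then the middle and the right the same way.

```bash
python3 - <<'E'
from geo import *
np.set_printoptions(precision=3,suppress=True)
for n,y in(("L",.13),("M",0),("R",-.13)):
    if n!="L":
        bot.move_linear(W(.03,y,.085),v=.15); bot.move_linear(W(.03,y,.066),v=.12); bot.pause(.1); print(n,"free",fz(8)[2])
    for z in(.057,.053,.049):
        h=bot.move_linear(W(.03,y,z),v=.05); bot.pause(.15); print(n,z,bot.current_tcp_pos()[2],fz(8)[2])
    bot.move_linear(W(.03,y,.085),v=.12)
print(bot.current_time_s())
E
```

```text
L 0.057 0.05707136323483019 2.0385487061711705
L 0.053 0.05300644940289229 2.939303688154805
L 0.049 0.04914968360967177 4.391539908976061
M free 0.05283921396956067
M 0.057 0.057751499453007275 5.796125509756463
M 0.053 0.054082103886389045 9.2523036500135
M 0.049 0.05045477787554458 13.123956617311304
R free 0.25502885338611453
R 0.057 0.0574581743626446 3.895413754269813
R 0.053 0.05353692032620057 6.445355697319755
R 0.049 0.04977691691218879 8.502876470442116
29.2083
```

Stiffness comes to 0.29 N/mm for the left pad, about 1.0 for the middle and about 0.62 for the right, so the left is softest. Contact is at a reported z of 0.0637 everywhere, so the tip sits about 28 mm above the reading. I'll push the left tag down with a force guard, aiming for flat at a reported z of about 0.032.

```bash
python3 - <<'E'
from geo import *
import cv2
np.set_printoptions(precision=3,suppress=True)
bot.move_linear(W(.03,-.13,.12),v=.2)
bot.movep(W(-.06,.13,.10),DOWN); bot.move_linear(W(-.06,.13,.066),v=.12); bot.pause(.1); print("free",fz(5))
for z in(.055,.047,.040,.034,.029):
    h=bot.move_linear(W(-.06,.13,z),v=.05,threshold=12); print(z,h,bot.current_tcp_pos()[2],fz(5))
    if h: break
bot.move_linear(W(-.06,.13,.12),v=.12)
print(bot.current_time_s())
a=bot.read_camera("scene")[:,:,::-1]
cv2.imwrite("pics/s5.png",cv2.resize(a[200:345,185:385],None,fx=4,fy=4,interpolation=cv2.INTER_CUBIC))
E
```

```text
free [-0.175 -0.168  0.396]
0.055 False 0.05464178096821419 [ 0.205 -0.044 -0.005]
0.047 False 0.046559702502425256 [-0.064 -0.059 -0.169]
0.04 False 0.03956870155755876 [ 0.033  0.19  -0.247]
0.034 False 0.033629544774753196 [ 0.006 -0.33  -0.107]
0.029 False 0.030803796734062444 [-6.778 -0.825 26.381]
33.775
```

View pics/s5.png

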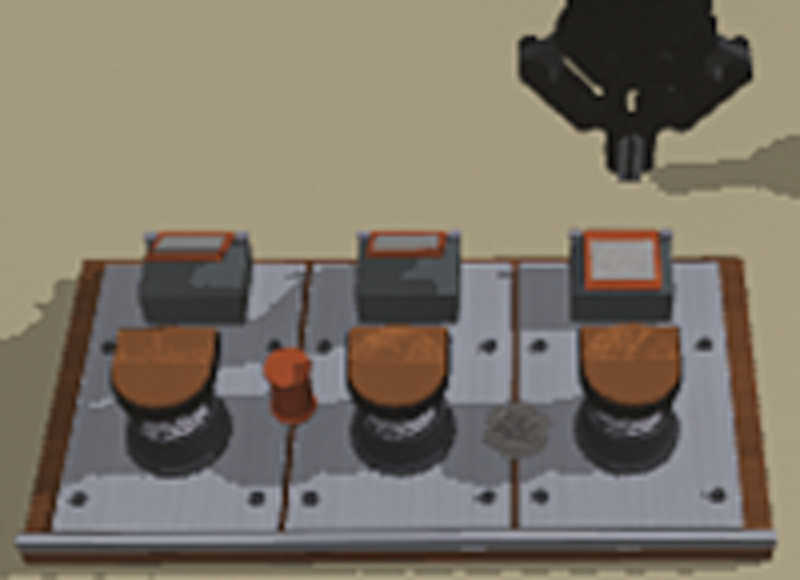

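The left tag's frame now fills the block top (rows 232–290, against 232–257 for the standing ones). The other tags, the spool and the brooch are unmoved. Checking the edge against a flat one numerically.

```bash
python3 - <<'E'
from geo import *
f=lambda p:(((proj("scene",p)-[185,200])*4+1.5).round(1))
for a in(0,.46,.61):
    t=np.radians(35)-a; print(a,f(W(-.09+.043*np.cos(t),.13,.058+.043*np.sin(t))))
E
```

```text
0 [627.6 246.2]
0.46 [626.8 275. ]
0.61 [626.5 282.4]
```

The flat tag's edge is observed at row 290, and the standing ones at about 255. That shift of about 35 px matches the 36 px predicted for 0.61 rad. Handing in.

```bash
python3 -c "
from station import bot
print(bot.current_time_s(),bot.close_job())"
```

```text
the job is handed in; nothing more can be done
33.825 None
```

I pressed the three pads left to right (about 0.3, 1.0 and 0.6 N/mm), pushed the softest one's tag (left) down flat, left the other two standing, and handed the job in at 33.8 s; no verdict was shown.

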